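Find the loose hold-down bolt of the microscope platform and hold its cap open

ROBOT

A 6-joint arm with a two-finger parallel gripper is mounted at the origin on the work surface. World frame = base frame: x ahead of the robot, y to its left, z up, the work surface at z = 0. Lengths are in m, angles in rad, forces in N, time in s.
With the tool pointing down it reaches from about 0.425 to 0.95 m from the base axis. Payload 3.5 kg.
Tool frame: the origin (TCP) lies between the finger pads; the fingertips stand 17 mm ahead of it and the grasp point (between the pads) lies 2 mm behind it (ctrl.tip_reach is the distance from the TCP to the fingertips, in m); z points along the fingers, y is the direction in which the jaws open and shut (so a half turn about z gives the same grasp; the last joint's range is limited). The gripper opens to 85 mm and grips with 20 to 120 N. Pads are 22 mm wide; open, the fingers measure 114 mm over their backs; the gripper's body (76 mm by 85 mm) begins 54 mm behind the grasp point. The pads swing forward as they close: fully open they stand 13 mm farther back than shut.
Start: joints at [-1.428, 0.286, 1.577, -0, 1.279, -0.15], TCP at [0.195, -0.646, 0.248] pointing down, gripper open.
Joint ranges: [-2.77, 2.77], [-0.9, 2.22], [0.21, 2.48], [-1.53, 4.67], [0.24, 2.81], [-2.84, 2.84]. Speed limits (rad/s): [2.79, 2.79, 3.14, 3.14, 3.14, 3.14].

INTERFACE

Orientations are given as a unit quaternion [x, y, z, w].
In Python, from plant import monitor, imaging, workorder, ctrl gives the robot as it stands.
- The arm moves only by the tool send_rows, never from a script. Its argument "rows" is a list of rows, each a list of 4 numbers: the shift along the world's x, y, z normalised to -1 to 1, where 1 is 0.3 m, then the turn about the world's z normalised to -1 to 1, where 1 is 360 degrees. A call has 1 to 20 rows; each row is the pose to reach, as a shift and turn from the pose commanded when the call began, turning the shorter way round; what a row does not reach only later rows make up. A row lasts 1/8 s, in which the tool goes at most 62.5 mm and 10.7 degrees, less where a joint would pass 70% of its speed; a pose out of reach is approached as far as the arm can. A call with a number of a shift or a turn outside -1 to 1 is refused whole. A call with a gripper value outside its range is refused whole. "jaw" is the closure, from 0 (fully open) to 1 (shut), set as the call begins (left out, the last holds). The fingers move at their own pace and stop on an object; "newtons" is the grip in N (left out, the last holds). Time passes only in rows, so rows that repeat a pose let the fingers close. It gives the time, the measured TCP pose, the force and the opening at its end, in the units of the state.
- monitor.get_state(): the state, without advancing time (a new reading comes with each control period).
- imaging.read_camera(name): name is "scene" or "top" or "wrist"; returns the picture (400x640x3 uint8, red, green, blue); there is no depth.
- imaging.calibration(name): a dict with "intrinsics" (3x3 intrinsics, pixels), "dist_coeffs" ([k1, k2, p1, p2, k3] as OpenCV has them; the pictures are not rectified), "cam_to_world" (4x4, takes a point from camera to world coordinates). Camera axes: x right, y up, looking along -z (the intrinsics and any distortion apply to the point x, -y, -z); pixel columns grow to the right and rows downward; lengths in m; the calibration is good to about 2 mm. A picture is of the moment at which its call begins: read the wrist's pose just before it. calibration takes no time and is no camera call; for the wrist camera it gives the pose at the moment of the call.
- workorder.sign_off(): hands the job in, once; it reports no verdict.
The state is a dict: "time": time; "qpos": joint angles; "dq": joint speeds; "joint_efforts": joint torques, N m; "eef_pos": TCP position; "tcp_rot": TCP orientation; "contact_force": force on the tool from outside, world axes, zero at the start; "wrist_torque": the same for the moment, N m; "opening": opening from 0.0 (shut) to 1.0 (fully open).
Only numpy, scipy, OpenCV 4.12 (cv2) and the standard library are available. Lean on these libraries where they do the work, as an engineer would, in place of code of your own. Each camera call takes 0.05 s, during which the arm holds its last target.

TASK

One of the three capped hold-down bolts of the microscope's air platform has worked loose. First make the air safe: turn the regulator knob until its pointer is at the black triangle, then slide the fork lock fully home over it; then tap the closed bolt caps from above to find the bolt that gives and drops, lift that bolt's cap by its tab and finish while holding it well open, about 60 degrees or more, so that I can get a spanner on the bolt. Leave the other two caps shut, do not draw the dropped bolt up again, and leave everything else lying around where it is.

Things in the scene. Friction and masses are not known exactly. Their poses are not given: they have to be found in the camera images.
- platform: Fixed vibration-isolation platform of a microscope: aluminium top plate 220 (x) by 360 (y) mm, its top face 75 mm above the bench. Origin: centre of its underside, on the bench; x away from the robot, y left at yaw 0. On it three hold-down bolts with black hinged caps (a front left, b front right, c rear middle), each on a rubber bush 38 mm wide, 14 mm high.
- bolt_a (a joint): How far the front left bolt, with washer and cap, has sunk into its bush, m: 0 at the start. One of the three (varies) has lost its nut: pushed on its closed cap it resists with 6 N of friction, drops 5 mm (0.005) and stays down; pulled up by over 6 N it rises again. The two others are tight and do not give. They look alike: a firm tap of about 10 N tells.
- bolt_a_top (a point): Centre of the flat top of the front left bolt's closed cap, where to tap: 111 mm above the bench, less when sunk. Moves with the bolt, not with the opening cap. Its -x axis points to the cap's tab, z up. The hinge line runs along this y, through the point 24 mm along +x and 14 mm below. Opening by q puts the tab's grip point 60 mm from there along (-cos q, 0, sin q) in this frame.
- cap_a (a joint): Opening angle of the front left bolt's cap, rad: 0 shut, 1.75 fully open. A black plastic cup 40 mm across, 16 mm high, over the hex head, hinged on the side opposite its tab; it swings up and over the hinge. A spring shuts it when let go (0.6 N at the tab when shut, 1.2 N at 1 rad).
- cap_a_tab (a point): Grip point in the tab of the front left cap. The tab is a flat lip 14 mm wide (y), 6 mm thick, sticking 22 mm out of the cup; the point lies 16 mm out of the cup, 6 mm short of the tab's end, in mid thickness, 23 mm above the plate (18 once sunk). Shut: -x outward along the tab, y across it and along the hinge, z up. Free space below: can be pinched across its width from above.
- bolt_b (a joint): How far the front right bolt, with washer and cap, has sunk into its bush, m: 0 at the start. Works just as that of bolt a.
- bolt_b_top (a point): Centre of the flat top of the front right bolt's closed cap, where to tap: 111 mm above the bench, less when sunk. Works just as that of bolt a.
- cap_b (a joint): Opening angle of the front right bolt's cap, rad: 0 shut, 1.75 fully open. Works just as that of bolt a.
- cap_b_tab (a point): Grip point in the tab of the front right cap. Works just as that of bolt a.
- bolt_c (a joint): How far the rear middle bolt, with washer and cap, has sunk into its bush, m: 0 at the start. Works just as that of bolt a.
- bolt_c_top (a point): Centre of the flat top of the rear middle bolt's closed cap, where to tap: 111 mm above the bench, less when sunk. Works just as that of bolt a.
- cap_c (a joint): Opening angle of the rear middle bolt's cap, rad: 0 shut, 1.75 fully open. Works just as that of bolt a.
- cap_c_tab (a point): Grip point in the tab of the rear middle cap. Works just as that of bolt a.
- knob (a joint): Angle of the regulator knob on the air control unit (fixed grey box, 110 by 200 mm, top face 50 mm above the bench, gauge on its front), rad, 0 to 2.6, growing clockwise from above. At 1.5 the pointer is exactly at the mark, a black triangle beside the knob towards the lock; it starts anticlockwise of it. Friction 0.06 N m; stays where left.
- knob_grip (a point): Point on the knob's axis, 78 mm above the bench, in its upright bar grip: 10 mm thick (x), 42 mm long (y), top 87 mm above the bench, standing on a 50 mm disc whose top is 57 mm above the bench. +y points along the bar to the pointer end, which has a white line on top. Turns with the knob.
- lock (a joint): Travel of the steel fork lock, m: 0 drawn back, 0.055 fully home at its stop. It slides between rails straight towards the knob. Home, its two prongs (slot 16 mm wide) stand either side of the knob's bar; they run against the bar if it is over about 0.14 rad off the mark. Friction 1.5 N; stays where left.
- lock_grip (a point): Grip point in the lock's upright tab, 84 mm above the bench: 14 mm (x) by 22 mm (y) in plan, top 92 mm above the bench, rising from the lock plate and rails whose tops are 62 mm above the bench. Moves with the lock, which slides along its -y to go home; x away from the robot, z up.
- objective: Bystander: microscope objective in a clear canister, 37 mm across, 58 mm high, on the platform's left rear. Origin at the centre of its underside. Loose.
- mailer: Bystander: white slide mailer, 34 by 88 by 16 mm, lying on the platform's right rear. Origin at the centre of its underside. Loose.
- spanner: Bystander: steel spanner, 190 mm long, lying on the bench to the left of the platform. Loose.
- oil: Bystander: small amber immersion-oil bottle, 28 mm across, 62 mm high, between unit and platform, nearer the robot. Origin at the centre of its underside. Loose.
- jar: Bystander: sample jar with a yellow lid, 48 mm across, 62 mm high, behind. Origin at the centre of its underside. Loose.
- dish: Bystander: clear covered culture dish, 93 mm across, 17 mm high, behind the control unit. Origin at the centre of its underside. Loose.
There are look-alikes about, which are no part of the job. What is shaped like the part that bears knob but green is not meant.

How it is judged:
By the outcome, as a careful person would: the job done as asked, in the order asked, and still so for the second after the job is handed in, while the arm keeps its last pose, push and grip.
It also fails if it takes over 64 s, if anything falls off the work surface, if the arm or the gripper's body presses on something with over 40 N, if the wrist force passes 120 N, or if a joint passes its speed limit or range.

## Working session

There is one attempt and no reset: what is moved stays moved. The work goes in short steps, Python scripts to look and compute and a tool call to move; the robot and the scene stay as the last step left them, time stands still between calls to the robot, and variables do not carry over. Pictures are saved under pics/ and viewed, and the job is handed in when it is done.

Besides the shell and the picture viewer there is one more tool, called after "Request:" by a JSON object that holds its "op" and its "data". send_rows: Moves the arm, as the interface text tells. Scaled input: -1 to 1 covers 0.3 m each way for a shift and 360 degrees each way for a turn. Its arguments: {"type":"object","properties":{"rows":{"type":"array"},"jaw":{"type":"number"},"newtons":{"type":"number"}},"required":["rows"]}

```bash
ls; mkdir -p pics
python3 - <<'E'
from plant import monitor, imaging, workorder, ctrl
import cv2
s=monitor.get_state(); print(s)
print(ctrl.tip_reach)
for n in ["scene","top","wrist"]:
    im=imaging.read_camera(n); cv2.imwrite(f"pics/{n}0.png",im[:,:,::-1])
    c=imaging.calibration(n); print(n,c)
E
```

```text
pics
{'time': 0.0, 'qpos': array([-1.42800391e+00,  2.87180624e-01,  1.57817872e+00,  1.59762041e-05,
        1.27863434e+00, -1.49980181e-01]), 'dq': array([ 0.00278142,  0.00024503,  0.00128518,  0.0009921 ,  0.0007564 ,
       -0.00083228]), 'joint_efforts': array([ 5.08775574e-04, -4.05981803e+01, -2.92622960e+01, -1.28704819e-04,
        5.79955711e-03, -7.04697996e-06]), 'eef_pos': array([ 0.19476494, -0.64563747,  0.24693624]), 'tcp_rot': array([ 9.89304270e-01,  1.45861650e-01,  1.19612901e-05, -1.20048312e-03]), 'contact_force': array([-0.90934098, -0.06414629,  0.96790521]), 'wrist_torque': array([-0.02423712,  0.02082543, -0.01104045]), 'opening': 1.001572796757678}
0.017
scene {'intrinsics': array([[471.44862009,   0.        , 320.50860487],
       [  0.        , 471.44862009, 196.81201892],
       [  0.        ,   0.        ,   1.        ]]), 'dist_coeffs': array([-0.06392017,  0.        ,  0.        ,  0.        ,  0.        ]), 'cam_to_world': array([[ 0.76075279, -0.40681351,  0.50572519,  1.14822049],
       [ 0.64901259,  0.48419754, -0.58680098, -0.67566674],
     
[... 470 characters left out ...]
99952094, -0.03058766, -0.00472078,  0.03910968],
       [-0.00685118,  0.06992326,  0.99752885,  1.2261783 ],
       [ 0.        ,  0.        ,  0.        ,  1.        ]])}
wrist {'intrinsics': array([[279.25098833,   0.        , 313.97997229],
       [  0.        , 279.25098833, 200.86168383],
       [  0.        ,   0.        ,   1.        ]]), 'dist_coeffs': array([-0.03797234,  0.        ,  0.        ,  0.        ,  0.        ]), 'cam_to_world': array([[ 0.28848192,  0.91326372,  0.287624  ,  0.26855152],
       [-0.95748333,  0.2757737 ,  0.08470265, -0.6244857 ],
       [-0.00196328, -0.29983037,  0.95399051,  0.37192876],
       [ 0.        ,  0.        ,  0.        ,  1.        ]])}
```

View pics/top0.png

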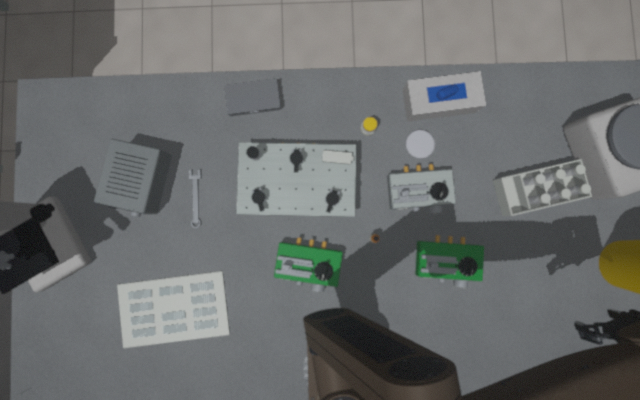

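View pics/scene0.png

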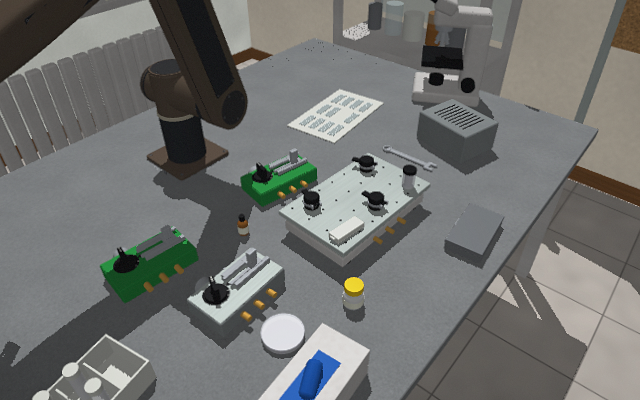

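View pics/wrist0.png

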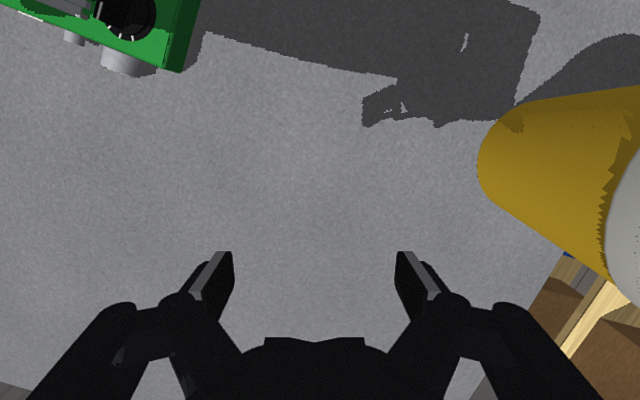

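The top view shows the grey unit near (421,188) with its knob at (439,190). The platform is at (297,178), with caps a (260,198), b (333,200) and c (297,158). The green units are decoys. Next I'll zoom in and measure.

```bash
cat > h.py <<'E'
import numpy as np, cv2
from plant import monitor, imaging, workorder, ctrl
def ray(c,uv):
    K=c["intrinsics"];d=c["dist_coeffs"]
    p=cv2.undistortPoints(np.array([[uv]],float),K,d)[0,0]
    T=c["cam_to_world"]
    return T[:3,3],T[:3,:3]@np.array([p[0],-p[1],-1])
def at(c,uv,z):
    o,r=ray(c,uv); return o+r*(z-o[2])/r[2]
def proj(c,P):
    P=np.atleast_2d(P);T=c["cam_to_world"];q=(P-T[:3,3])@T[:3,:3]
    q=q*[1,-1,-1]
    return cv2.projectPoints(q,np.zeros(3),np.zeros(3),c["intrinsics"],c["dist_coeffs"])[0][:,0]
def crop(im,x0,y0,w,h,s,name):
    cv2.imwrite("pics/"+name,cv2.resize(im[y0:y0+h,x0:x0+w,::-1],None,fx=s,fy=s,interpolation=cv2.INTER_CUBIC))
E
python3 - <<'E'
import cv2
a=cv2.imread("pics/top0.png")
cv2.imwrite("pics/t0u.png",cv2.resize(a[155:220,380:465],None,fx=9,fy=9,interpolation=cv2.INTER_CUBIC))
cv2.imwrite("pics/t0p.png",cv2.resize(a[130:230,230:363],None,fx=6,fy=6,interpolation=cv2.INTER_CUBIC))
a=cv2.imread("pics/scene0.png")
cv2.imwrite("pics/s0u.png",cv2.resize(a[235:335,180:300],None,fx=6,fy=6,interpolation=cv2.INTER_CUBIC))
E
```

```text
(no output)
```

View pics/t0u.png

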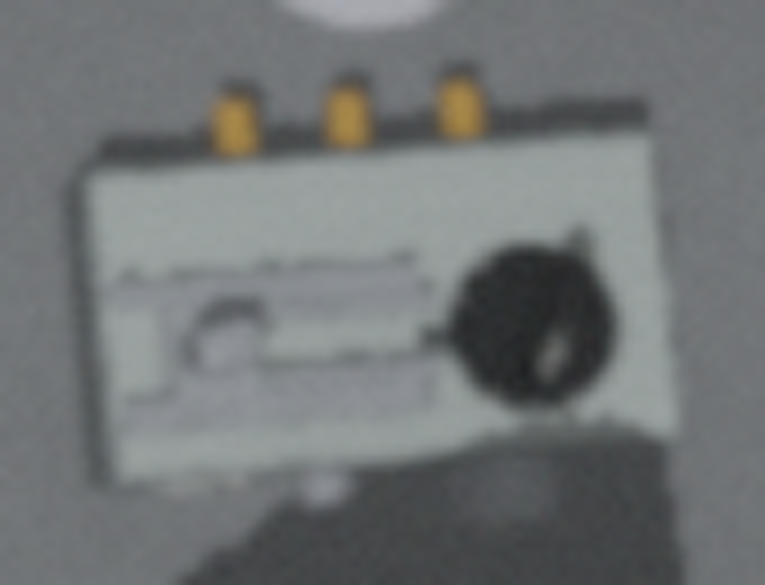

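View pics/t0p.png

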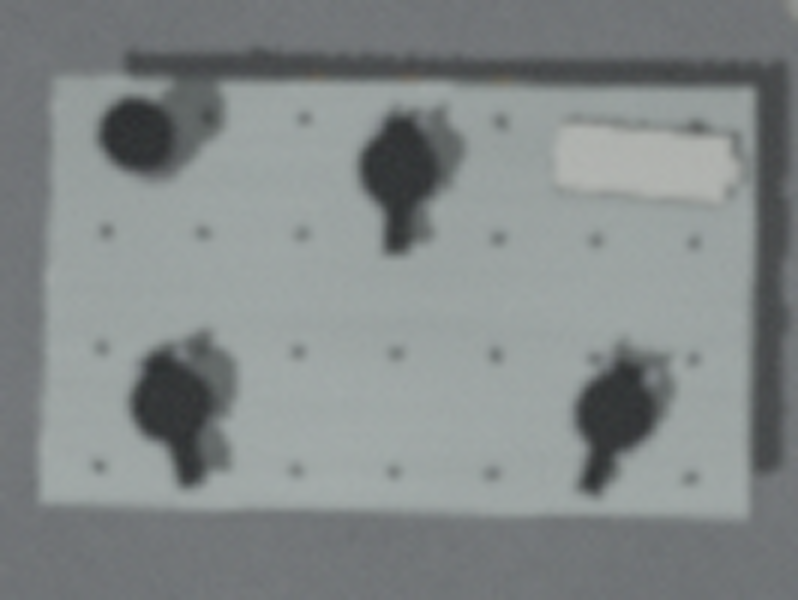

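View pics/s0u.png

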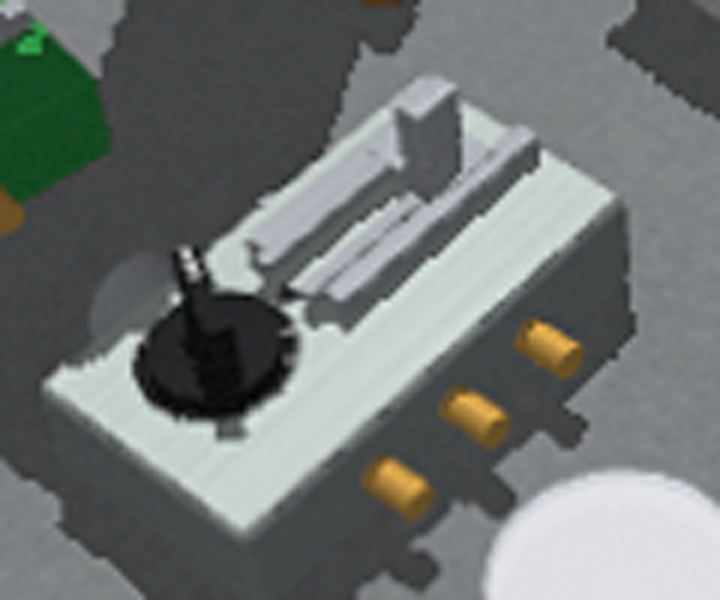

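Run:
```python
from h import *
c=imaging.calibration("top")
u=lambda x,y:(380+(x+.5)/9-.5,155+(y+.5)/9-.5)
for n,p,z in [("TL",(88,170),.05),("TR",(648,135),.05),("BR",(675,430),.05),("BL",(112,485),.05),("disc",(535,325),.056),("ptr",(552,357),.087),("tri",(437,335),.05),("locktop",(228,338),.092),("locktopL",(190,338),.092)]:
    print(n,at(c,u(*p),z).round(4))
q=lambda x,y:(230+(x+.5)/6-.5,130+(y+.5)/6-.5)
for n,p,z in [("TL",(52,75),.075),("TR",(757,87),.075),("BR",(748,520),.075),("BL",(40,503),.075),
 ("a",(172,402),.111),("b",(615,410),.111),("c",(399,168),.111),("atip",(190,487),.098),("btip",(592,492),.098),("ctip",(397,252),.098),("obj",(135,133),.133)]:
    print(n,at(c,q(*p),z).round(4))
```

```text
TL [ 0.6089 -0.1792  0.05  ]
TR [ 0.6152 -0.3738  0.05  ]
BR [ 0.5127 -0.3775  0.05  ]
BL [ 0.4997 -0.1827  0.05  ]
disc [ 0.55   -0.3292  0.056 ]
ptr [ 0.5367 -0.3246  0.087 ]
tri [ 0.548  -0.2971  0.05  ]
locktop [ 0.546  -0.2155  0.092 ]
locktopL [ 0.5463 -0.2029  0.092 ]
TL [0.7173 0.285  0.075 ]
TR [ 0.6995 -0.0757  0.075 ]
BR [ 0.4788 -0.0629  0.075 ]
BL [0.4982 0.2944 0.075 ]
a [0.5446 0.2207 0.111 ]
b [0.534  0.0034 0.111 ]
c [0.657  0.1062 0.111 ]
atip [0.5031 0.2147 0.098 ]
btip [0.4946 0.0157 0.098 ]
ctip [0.6171 0.1091 0.098 ]
obj [0.6744 0.2326 0.133 ]
```

Request:
{"op": "send_rows", "data": {"rows": [[0.5,0.6,0,-0.02],[0.5,0.6,0,-0.02],[0.5,0.6,0,-0.02],[0.5,0.6,0,-0.02]], "jaw": 0}}

```text
time: 0.65
eef_pos: [0.3461, -0.464, 0.2479]
tcp_rot: [0.996, 0.084, -0.0, -0.0]
contact_force: [0.4, -1.1, 0.6]
opening: 1.002
```

Request:
{"op": "send_rows", "data": {"rows": [[0.5,0.6,0,-0.02],[0.5,0.6,0,-0.02],[0.5,0.6,0,-0.02],[0.5,0.6,0,-0.02],[0.5,0.6,0,-0.02]]}}

```text
time: 1.27
eef_pos: [0.4962, -0.2835, 0.248]
tcp_rot: [1.0, 0.023, -0.0, -0.0]
contact_force: [0.0, 0.0, -0.1]
opening: 0.998
```

```bash
cat >> h.py <<'E'
def snap(n,name):
    s=monitor.get_state(); c=imaging.calibration(n); im=imaging.read_camera(n)
    cv2.imwrite("pics/"+name+".png",im[:,:,::-1]); np.save("pics/"+name+".npy",c,allow_pickle=True)
    from scipy.spatial.transform import Rotation as R
    m=R.from_quat(s["tcp_rot"]).as_matrix()
    print(round(s["time"],2),s["eef_pos"].round(4),"yaw",np.arctan2(m[1,0],m[0,0]).round(4),"q",s["qpos"].round(3),"F",s["contact_force"].round(2),"open",round(s["opening"],3))
    return c,im
def load(name): return np.load("pics/"+name+".npy",allow_pickle=True).item()
E
python3 - <<'E'
from h import *
c,im=snap("wrist","w1"); crop(im,0,0,640,400,1.25,"w1b.png")
E
```

```text
1.27 [ 0.4962 -0.2835  0.248 ] yaw 0.0465 q [-0.697  0.06   1.835  0.     1.247  0.827] F [ 0.04  0.02 -0.07] open 0.998
```

View pics/w1b.png

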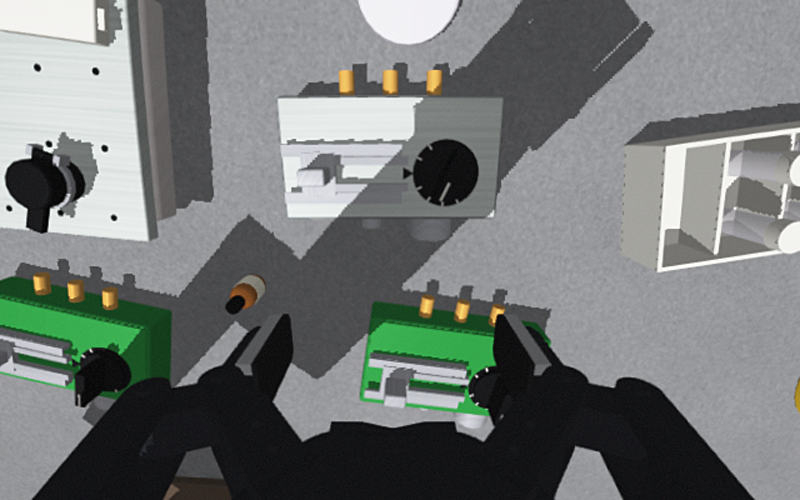

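Run:
```python
import cv2
a=cv2.imread("pics/w1.png")
cv2.imwrite("pics/w1c.png",cv2.resize(a[70:180,215:410],None,fx=4,fy=4,interpolation=cv2.INTER_CUBIC))
```

```text
(no output)
```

View pics/w1c.png

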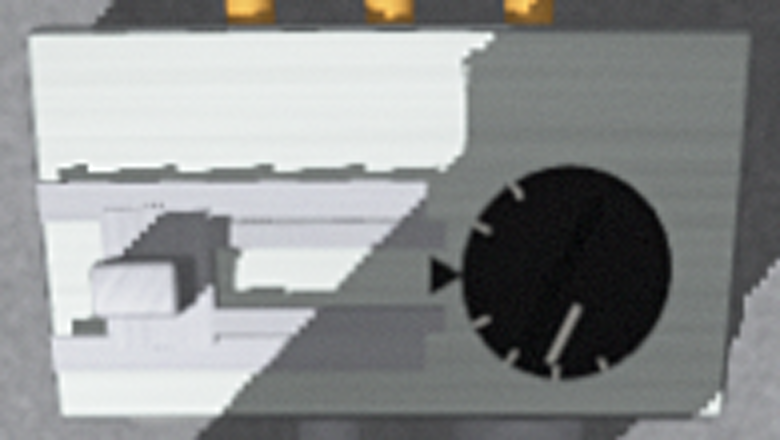

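```bash
cat > m1.py <<'E'
from h import *
c=load("w1")
u=lambda x,y:(215+(x+.5)/4-.5,70+(y+.5)/4-.5)
P={}
for n,p,z in [("TL",(28,32),.05),("TR",(748,34),.05),("BR",(722,415),.05),("BL",(60,415),.05),("disc",(566,272),.057),("p_in",(578,307),.087),("p_out",(551,362),.087),("tri",(445,276),.05),("triTip",(462,275),.05),
 ("lTL",(93,265),.092),("lTR",(176,265),.092),("lBR",(173,315),.092),("lBL",(97,313),.092),
 ("railUL",(37,181),.062),("railUR",(428,183),.062),("railLL",(52,338),.062),("railLR",(312,312),.062)]:
    P[n]=at(c,u(*p),z); print(n,P[n].round(4))
d=P["p_out"]-P["p_in"]; print("ptr dir deg",np.degrees(np.arctan2(d[1],d[0])))
d=P["p_out"]-P["disc"]; print("ptr from disc deg",np.degrees(np.arctan2(d[1],d[0])))
d=P["tri"]-P["disc"]; print("tri dir",np.degrees(np.arctan2(d[1],d[0])))
for a,b in [("TL","TR"),("BL","BR"),("lTL","lTR"),("railUL","railUR")]:
    d=P[a]-P[b]; print(a,b,np.degrees(np.arctan2(d[1],d[0])),np.hypot(*d[:2]))
E
python3 m1.py
```

```text
TL [ 0.6058 -0.1795  0.05  ]
TR [ 0.6142 -0.3728  0.05  ]
BR [ 0.5101 -0.3791  0.05  ]
BL [ 0.501  -0.1841  0.05  ]
disc [ 0.5495 -0.3283  0.057 ]
p_in [ 0.5432 -0.3276  0.087 ]
p_out [ 0.529  -0.3219  0.087 ]
tri [ 0.5462 -0.2952  0.05  ]
triTip [ 0.5467 -0.2999  0.05  ]
lTL [ 0.5485 -0.2064  0.092 ]
lTR [ 0.5494 -0.2269  0.092 ]
lBR [ 0.5371 -0.2261  0.092 ]
lBL [ 0.5368 -0.2071  0.092 ]
railUL [ 0.5674 -0.1841  0.062 ]
railUR [ 0.5714 -0.2887  0.062 ]
railLL [ 0.5255 -0.1864  0.062 ]
railLR [ 0.5358 -0.2586  0.062 ]
ptr dir deg 158.44445696825633
ptr from disc deg 162.83008260198156
tri dir 95.6577039907067
TL TR 92.48165886176719 0.19344912824084703
BL BR 92.65955241280976 0.19515171434808368
lTL lTR 92.41867465500437 0.020541023002583352
railUL railUR 92.17670714093477 0.10465892184655766
```

Request:
{"op": "send_rows", "data": {"rows": [[0.1,-0.08,-0.1,-0.03],[0.176,-0.15,-0.25,-0.0617],[0.176,-0.15,-0.36,-0.0617],[0.176,-0.15,-0.36,-0.0617]], "jaw": 0.5, "newtons": 30}}

```text
time: 1.82
eef_pos: [0.5448, -0.3311, 0.136]
tcp_rot: [0.985, -0.173, -0.004, -0.002]
contact_force: [-0.2, 1.0, -0.6]
opening: 0.5
```

Run:
```python
from h import *
c,im=snap("wrist","w2"); crop(im,0,0,640,400,1.25,"w2b.png")
```

```text
1.82 [ 0.5448 -0.3311  0.136 ] yaw -0.3479 q [-0.705  0.319  1.752 -0.     1.079  1.214] F [-0.24  1.01 -0.56] open 0.5
```

View pics/w2b.png

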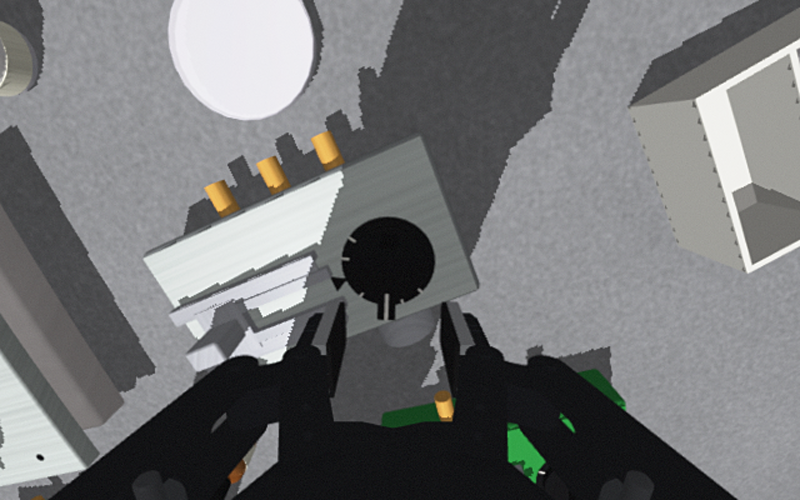

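Request:
{"op": "send_rows", "data": {"rows": [[0,0,0,0],[0,0,-0.1,0],[0,0,-0.2,0],[0,0,-0.2,0],[0,0,-0.2,0]]}}

```text
time: 2.5
eef_pos: [0.5487, -0.3322, 0.0829]
tcp_rot: [0.985, -0.172, 0.002, 0.001]
contact_force: [0.3, 0.0, 0.8]
opening: 0.5
```

Run:
```python
from h import *
c=load("w2")
for p,z in [((388,260),.057),((387,318),.087),((387,295),.087)]: print(at(c,(p[0]/1.25,p[1]/1.25),z).round(4))
c,im=snap("wrist","w3"); crop(im,0,0,640,400,1.25,"w3b.png")
```

```text
[ 0.552 -0.331  0.057]
[ 0.5298 -0.3227  0.087 ]
[ 0.543  -0.3276  0.087 ]
2.5 [ 0.5487 -0.3322  0.0829] yaw -0.3461 q [-0.702  0.389  1.771 -0.     0.978  1.215] F [0.3  0.03 0.77] open 0.5
```

View pics/w3b.png

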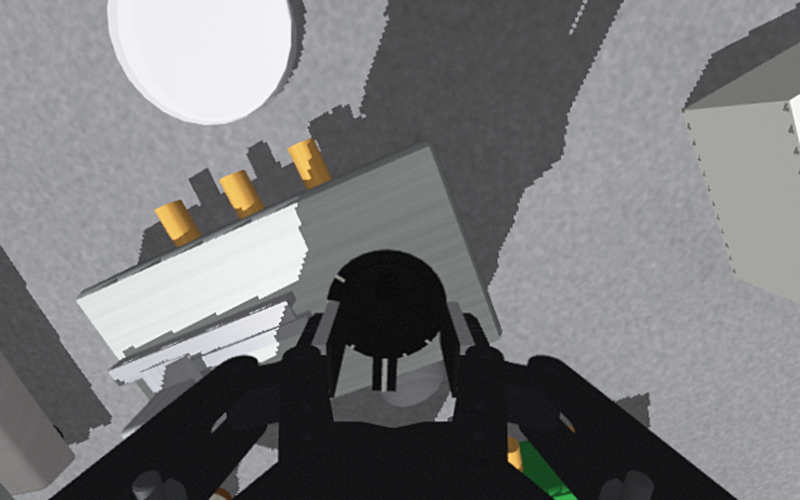

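Request:
{"op": "send_rows", "data": {"rows": [[0,0.008,-0.01,0],[0,0.008,-0.01,0],[0,0.008,-0.01,0],[0,0.008,-0.01,0],[0,0.008,-0.01,0],[0,0.008,-0.01,0]], "jaw": 1, "newtons": 30}}

```text
time: 3.3
eef_pos: [0.5479, -0.3287, 0.0781]
tcp_rot: [0.985, -0.172, 0.0, -0.0]
contact_force: [-1.7, 1.9, 5.0]
opening: 0.116
```

Run:
```python
from h import *
c,im=snap("wrist","w4"); crop(im,150,150,340,250,2.3,"w4b.png")
```

```text
3.3 [ 0.5479 -0.3287  0.0781] yaw -0.3461 q [-0.699  0.392  1.776  0.     0.973  1.218] F [-1.67  1.93  5.01] open 0.116
```

View pics/w4b.png

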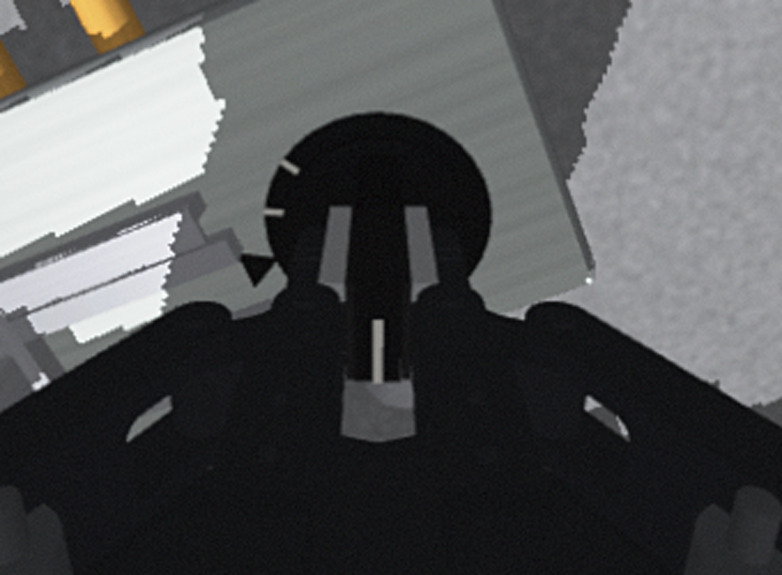

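Request:
{"op": "send_rows", "data": {"rows": [[0,0,0,-0.02],[0,0,0,-0.04],[0,0,0,-0.06],[0,0,0,-0.08],[0,0,0,-0.1],[0,0,0,-0.12],[0,0,0,-0.14],[0,0,0,-0.16],[0,0,0,-0.175],[0,0,0,-0.188],[0,0,0,-0.188],[0,0,0,-0.188]]}}

```text
time: 4.85
eef_pos: [0.548, -0.3286, 0.0781]
tcp_rot: [0.722, -0.692, 0.0, -0.0]
contact_force: [-1.1, 2.3, 5.2]
opening: 0.112
```

Run:
```python
from h import *
c,im=snap("wrist","w5"); crop(im,150,150,340,250,2.3,"w5b.png")
```

```text
4.85 [ 0.548  -0.3286  0.0781] yaw -1.5279 q [-6.990e-01  3.920e-01  1.776e+00  1.000e-03  9.730e-01  2.399e+00] F [-1.05  2.26  5.15] open 0.112
```

View pics/w5b.png

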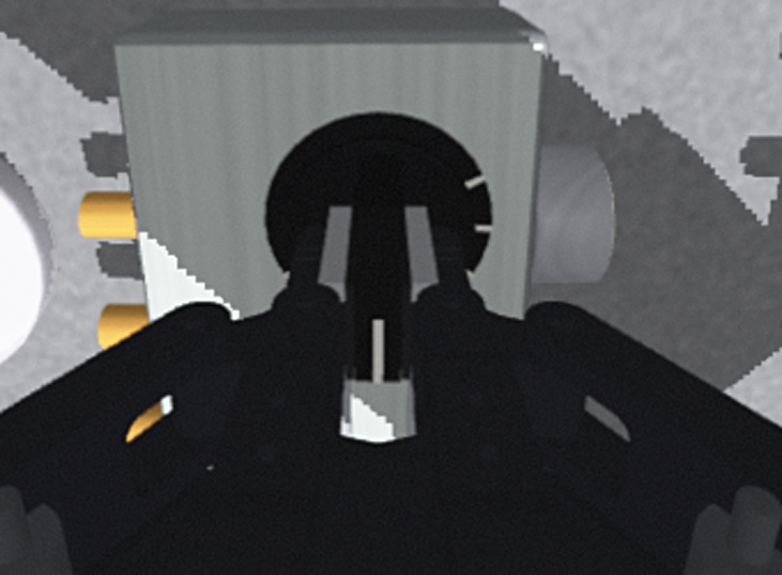

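Request:
{"op": "send_rows", "data": {"rows": [[0,0,0,0],[0,0,0,0],[0,0,0.2,0],[0,0.15,0.3,0],[0,0.2,0.4,0],[0,0.2,0.4,0],[0,0.2,0.4,0]], "jaw": 0.6}}

```text
time: 5.78
eef_pos: [0.5471, -0.2691, 0.1958]
tcp_rot: [0.722, -0.692, -0.001, 0.0]
contact_force: [0.1, 0.9, -0.8]
opening: 0.398
```

Run:
```python
from h import *
c,im=snap("wrist","w6"); crop(im,0,0,640,400,1.25,"w6b.png")
```

```text
5.78 [ 0.5471 -0.2691  0.1958] yaw -1.5277 q [-0.623  0.193  1.788 -0.     1.163  2.475] F [ 0.06  0.89 -0.82] open 0.398
```

View pics/w6b.png

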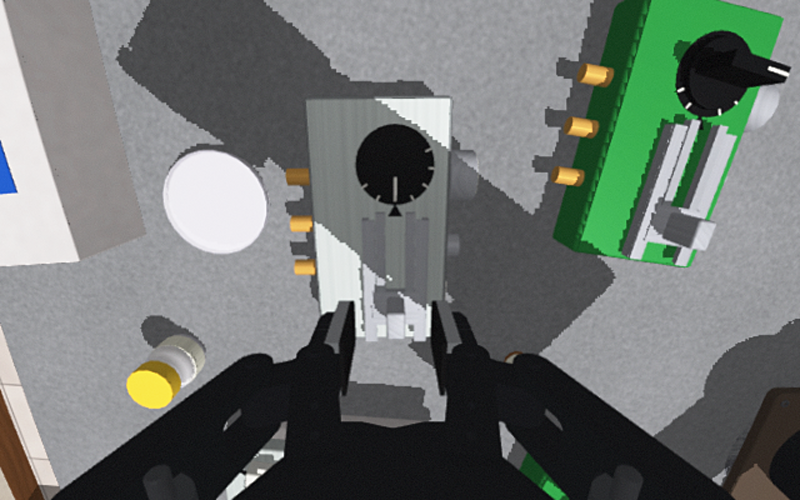

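Run:
```python
import cv2
a=cv2.imread("pics/w6.png")
cv2.imwrite("pics/w6c.png",cv2.resize(a[70:280,235:375],None,fx=4,fy=4,interpolation=cv2.INTER_CUBIC)[:600])
```

```text
(no output)
```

View pics/w6c.png

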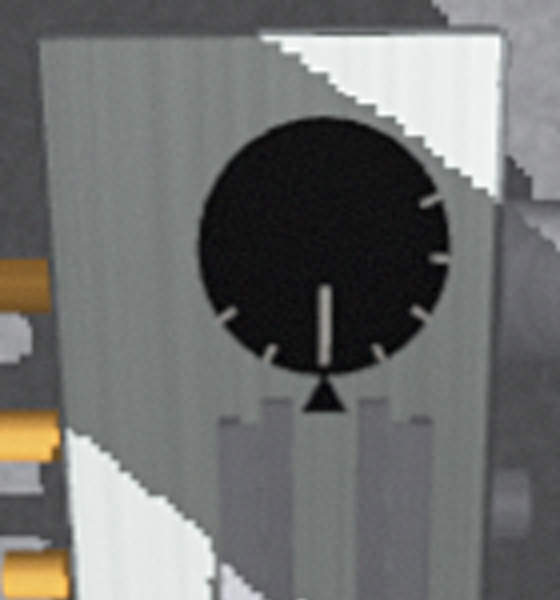

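Request:
{"op": "send_rows", "data": {"rows": [[-0.01,0.15,0,0],[-0.014,0.287,0,0],[-0.014,0.287,-0.15,0],[-0.014,0.287,-0.3,0],[-0.014,0.287,-0.37,0],[-0.014,0.287,-0.37,0],[-0.014,0.287,-0.37,0]], "jaw": 1}}

```text
time: 6.7
eef_pos: [0.5437, -0.1834, 0.0864]
tcp_rot: [0.722, -0.692, 0.0, 0.0]
contact_force: [0.8, -0.0, 0.2]
opening: -0.002
```

Run:
```python
from h import *
c,im=snap("wrist","w7"); crop(im,0,0,640,400,1.25,"w7b.png")
```

```text
6.7 [ 0.5437 -0.1834  0.0864] yaw -1.5281 q [-0.502  0.254  1.938 -0.     0.949  2.597] F [ 0.76 -0.01  0.19] open -0.002
```

View pics/w7b.png

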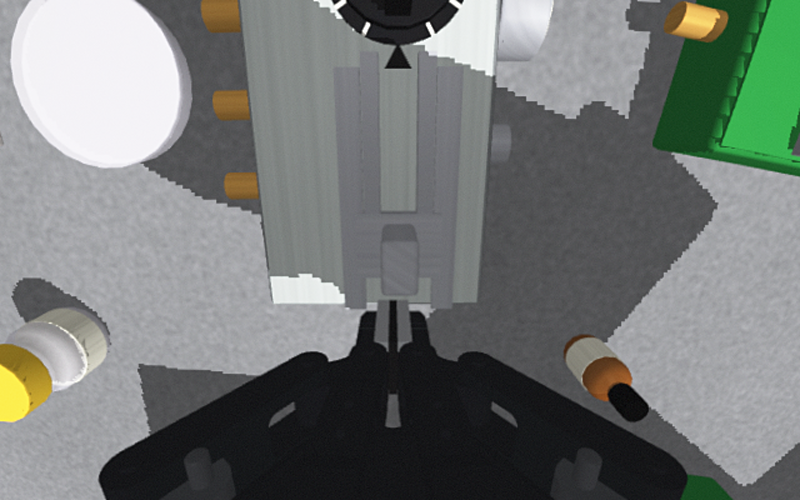

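Request:
{"op": "send_rows", "data": {"rows": [[0.001,-0.03,0,0],[0.003,-0.06,0,0],[0.005,-0.1,0,0],[0.007,-0.14,0,0],[0.008,-0.18,0,0],[0.009,-0.2,0,0],[0.009,-0.2,0,0]]}}

```text
time: 7.62
eef_pos: [0.5459, -0.2436, 0.086]
tcp_rot: [0.722, -0.692, -0.0, 0.0]
contact_force: [-0.5, 0.6, 1.0]
opening: 0.003
```

Run:
```python
from h import *
c,im=snap("wrist","w8"); crop(im,0,0,640,400,1.25,"w8b.png")
```

```text
7.62 [ 0.5459 -0.2436  0.086 ] yaw -1.5279 q [-5.890e-01  3.020e-01  1.879e+00 -1.000e-03  9.610e-01  2.510e+00] F [-0.47  0.56  1.02] open 0.003
```

View pics/w8b.png

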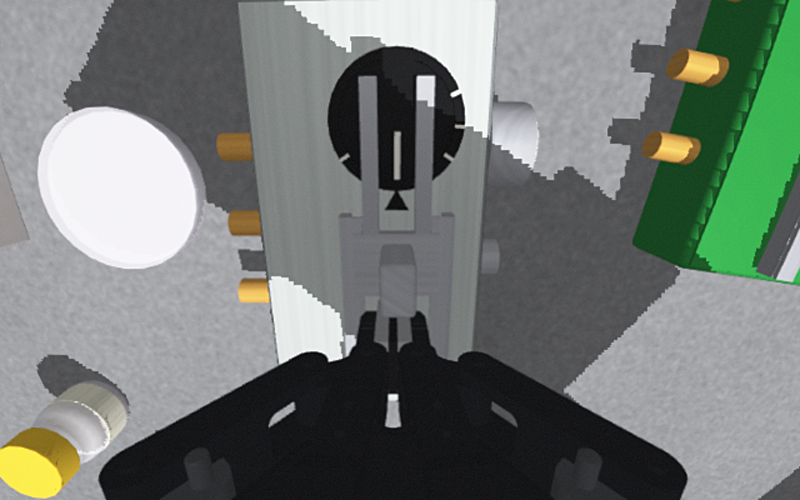

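Request:
{"op": "send_rows", "data": {"rows": [[0,-0.005,0,0],[0,-0.01,0,0],[0.001,-0.015,0,0],[0.001,-0.02,0,0],[0.001,-0.023,0,0],[0.001,-0.026,0,0]]}}

```text
time: 8.43
eef_pos: [0.5461, -0.248, 0.0861]
tcp_rot: [0.722, -0.692, -0.003, -0.001]
contact_force: [-0.8, 10.0, 4.5]
opening: -0.002
```

Request:
{"op": "send_rows", "data": {"rows": [[0,-0.006,0,0],[0,-0.012,0,0],[0,-0.012,0,0]]}}

```text
time: 8.8
eef_pos: [0.5461, -0.2482, 0.0862]
tcp_rot: [0.722, -0.692, -0.006, -0.003]
contact_force: [-1.1, 18.8, 7.3]
opening: 0.001
```

Run:
```python
from h import *
c,im=snap("wrist","w9"); crop(im,0,0,640,400,1.25,"w9b.png")
```

```text
8.8 [ 0.5461 -0.2482  0.0862] yaw -1.5289 q [-0.599  0.31   1.869  0.011  0.973  2.495] F [-1.06 18.76  7.32] open 0.001
```

View pics/w9b.png

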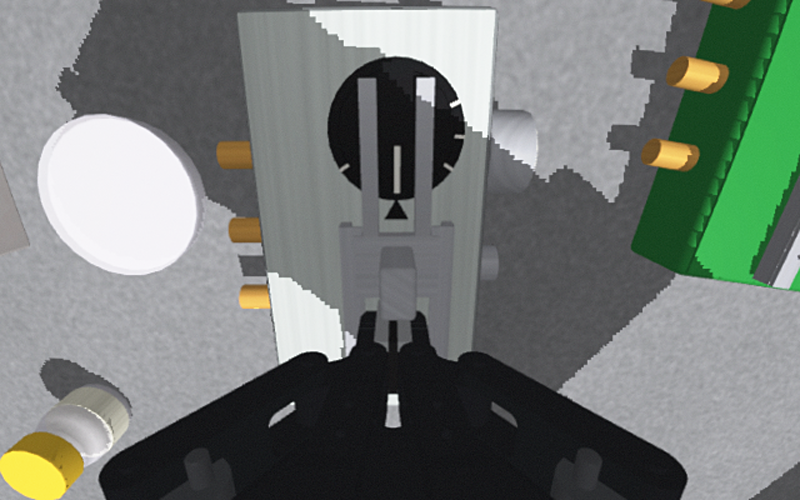

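Run:
```python
from h import *
for n,p in [("w7",(400,262)),("w7",(400,295)),("w9",(398,287)),("w9",(398,319))]:
    print(n,at(load(n),(p[0]/1.25,p[1]/1.25),.092).round(4))
a=cv2.imread("pics/w9.png");b=cv2.imread("pics/w7.png")
cv2.imwrite("pics/cmp.png",np.hstack([cv2.resize(x[160:270,260:380],None,fx=3.2,fy=3.2,interpolation=cv2.INTER_CUBIC) for x in (b,a)]))
```

```text
w7 [ 0.5427 -0.2192  0.092 ]
w7 [ 0.5421 -0.2062  0.092 ]
w9 [ 0.5454 -0.2746  0.092 ]
w9 [ 0.5448 -0.2613  0.092 ]
```

View pics/cmp.png

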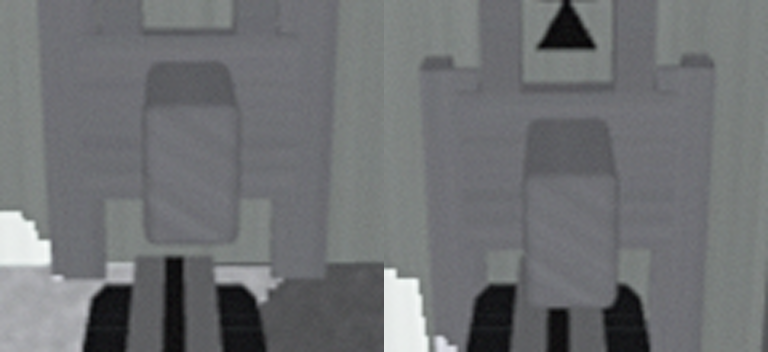

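Request:
{"op": "send_rows", "data": {"rows": [[0,0.05,0,0],[0,0.06,0.15,0.03],[0,0.15,0.35,0.06],[0,0.35,0.5,0.09],[-0.05,0.55,0.5,0.12],[-0.1,0.75,0.5,0.15],[-0.15,0.95,0.5,0.18],[-0.2,1.0,0.5,0.21],[-0.25,1.0,0.5,0.236],[-0.25,1.0,0.5,0.236]]}}

```text
time: 10.1
eef_pos: [0.4713, 0.046, 0.2366]
tcp_rot: [1.0, -0.023, 0.001, 0.0]
contact_force: [0.1, -0.8, 0.8]
opening: 0.001
```

Request:
{"op": "send_rows", "data": {"rows": [[0,0.1,0,0],[0,0.18,0,0],[0,0.18,0,0],[0,0.18,0,0]]}}

```text
time: 10.6
eef_pos: [0.472, 0.0991, 0.2364]
tcp_rot: [1.0, -0.023, 0.0, 0.0]
contact_force: [-0.5, -0.1, 0.8]
opening: 0.001
```

Run:
```python
from h import *
c,im=snap("wrist","w10"); crop(im,0,0,640,400,1.25,"w10b.png")
c,im=snap("top","t10");crop(im,380,155,85,65,8,"t10u.png")
```

```text
10.6 [0.472  0.0991 0.2364] yaw -0.0464 q [-3.000e-03 -1.390e-01  2.050e+00 -1.000e-03  1.230e+00  1.614e+00] F [-0.55 -0.1   0.81] open 0.001
10.65 [0.4719 0.099  0.2363] yaw -0.0466 q [-4.000e-03 -1.390e-01  2.050e+00 -1.000e-03  1.230e+00  1.614e+00] F [-0.7   0.47  1.04] open -0.001
```

View pics/w10b.png

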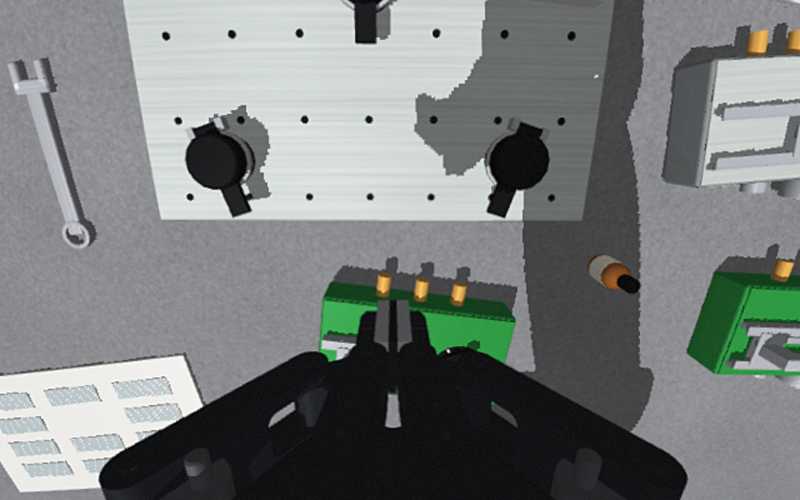

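View pics/t10u.png

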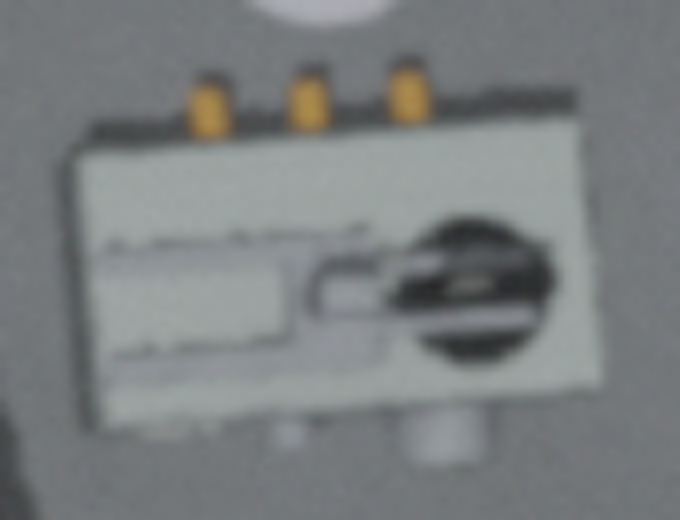

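Run:
```python
from h import *
c=load("w10")
for n,p,z in [("a",(217,160),.111),("atip",(238,214),.1),("b",(519,160),.111),("btip",(497,216),.1),("ctip",(366,43),.1)]:
    print(n,at(c,(p[0]/1.25,p[1]/1.25),z).round(4))
a=cv2.imread("pics/w10.png")
cv2.imwrite("pics/w10c.png",np.hstack([cv2.resize(a[85:185,x:x+90],None,fx=4.4,fy=4.4,interpolation=cv2.INTER_CUBIC) for x in (135,370)]))
```

```text
a [0.5431 0.2185 0.111 ]
atip [0.5021 0.2153 0.1   ]
b [0.5329 0.0071 0.111 ]
btip [0.4912 0.0177 0.1   ]
ctip [0.6134 0.1096 0.1   ]
```

View pics/w10c.png

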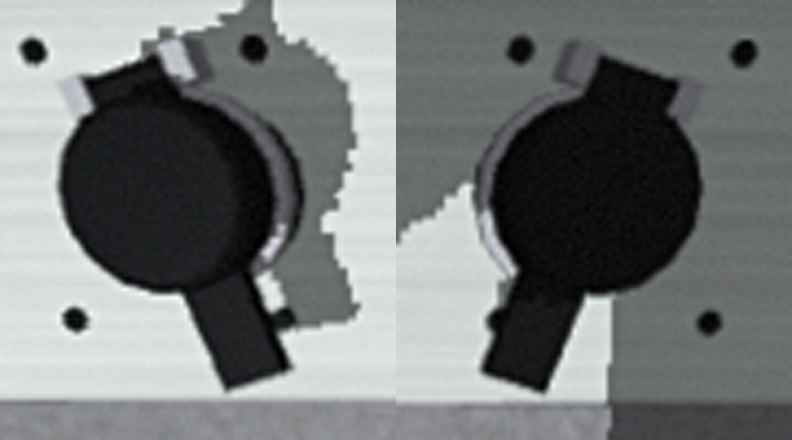

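Request:
{"op": "send_rows", "data": {"rows": [[0.1,-0.16,0,0],[0.205,-0.317,0,0],[0.205,-0.317,-0.15,0],[0.205,-0.317,-0.29,0],[0.205,-0.317,-0.325,0],[0.205,-0.317,-0.345,0],[0.205,-0.317,-0.345,0]]}}

```text
time: 11.58
eef_pos: [0.5339, 0.0046, 0.1342]
tcp_rot: [1.0, -0.022, 0.001, 0.0]
contact_force: [0.1, 0.1, -0.2]
opening: 0.003
```

Request:
{"op": "send_rows", "data": {"rows": [[0,0,-0.008,0],[0,0,-0.016,0],[0,0,-0.022,0],[0,0,-0.022,0]]}}

```text
time: 12.08
eef_pos: [0.5334, 0.0048, 0.1279]
tcp_rot: [1.0, -0.022, 0.0, 0.0]
contact_force: [-3.4, 0.8, 6.1]
opening: 0.002
```

Request:
{"op": "send_rows", "data": {"rows": [[0,0,-0.005,0],[0,0,-0.01,0],[0,0,-0.01,0]]}}

```text
time: 12.45
eef_pos: [0.5335, 0.0048, 0.1275]
tcp_rot: [1.0, -0.022, -0.0, 0.0]
contact_force: [-9.5, 1.1, 19.7]
opening: 0.003
```

Request:
{"op": "send_rows", "data": {"rows": [[0,0,0.13,0],[0.01,0.2,0.13,0],[0.02,0.4,0.13,0],[0.034,0.6,0.13,0],[0.034,0.72,0.1,0],[0.034,0.72,0.04,0],[0.034,0.72,0.035,0]]}}

```text
time: 13.32
eef_pos: [0.5416, 0.22, 0.1314]
tcp_rot: [1.0, -0.022, -0.002, 0.001]
contact_force: [0.0, -0.5, 0.5]
opening: 0.001
```

Request:
{"op": "send_rows", "data": {"rows": [[0,0,-0.012,0],[0,0,-0.02,0],[0,0,-0.028,0],[0,0,-0.034,0],[0,0,-0.034,0]]}}

```text
time: 13.95
eef_pos: [0.5437, 0.2198, 0.1276]
tcp_rot: [1.0, -0.022, -0.0, 0.001]
contact_force: [-8.4, -2.8, 15.4]
opening: 0.0
```

Request:
{"op": "send_rows", "data": {"rows": [[0,0,0.13,0],[0.1,-0.1,0.13,0],[0.2,-0.2,0.13,0],[0.3,-0.3,0.13,0],[0.378,-0.38,0.1,0],[0.378,-0.38,0.04,0],[0.378,-0.38,0.035,0]]}}

```text
time: 14.82
eef_pos: [0.6547, 0.1067, 0.1314]
tcp_rot: [1.0, -0.023, -0.003, -0.0]
contact_force: [0.1, 0.5, -0.7]
opening: -0.001
```

Request:
{"op": "send_rows", "data": {"rows": [[0,0,-0.012,0],[0,0,-0.02,0],[0,0,-0.028,0],[0,0,-0.034,0],[0,0,-0.034,0]]}}

```text
time: 15.45
eef_pos: [0.6564, 0.1075, 0.1256]
tcp_rot: [1.0, -0.022, -0.0, -0.0]
contact_force: [-3.3, 1.0, 5.2]
opening: -0.003
```

Bolt c is yielding: it's at 0.1256 with about 5 N. I'll push it to the bottom.

Request:
{"op": "send_rows", "data": {"rows": [[0,0,-0.008,0],[0,0,-0.016,0],[0,0,-0.022,0],[0,0,-0.026,0],[0,0,-0.026,0]]}}

```text
time: 16.08
eef_pos: [0.6566, 0.1075, 0.1226]
tcp_rot: [1.0, -0.022, -0.001, 0.0]
contact_force: [-11.5, -0.5, 21.2]
opening: 0.003
```

Request:
{"op": "send_rows", "data": {"rows": [[0,0,0.15,0],[-0.15,0,0.3,0],[-0.3,0,0.35,0],[-0.3,0,0.35,0],[-0.3,0,0.35,0]], "jaw": 0.5}}

```text
time: 16.7
eef_pos: [0.5669, 0.1069, 0.2212]
tcp_rot: [1.0, -0.022, 0.001, 0.0]
contact_force: [0.7, -0.3, 0.5]
opening: 0.5
```

Run:
```python
from h import *
c,im=snap("wrist","w11"); crop(im,0,0,640,400,1.25,"w11b.png"); crop(im,220,60,190,140,4,"w11c.png")
```

```text
16.7 [0.5669 0.1069 0.2212] yaw -0.0443 q [ 0.011  0.095  1.849 -0.     1.197  1.626] F [ 0.73 -0.26  0.48] open 0.5
```

View pics/w11b.png

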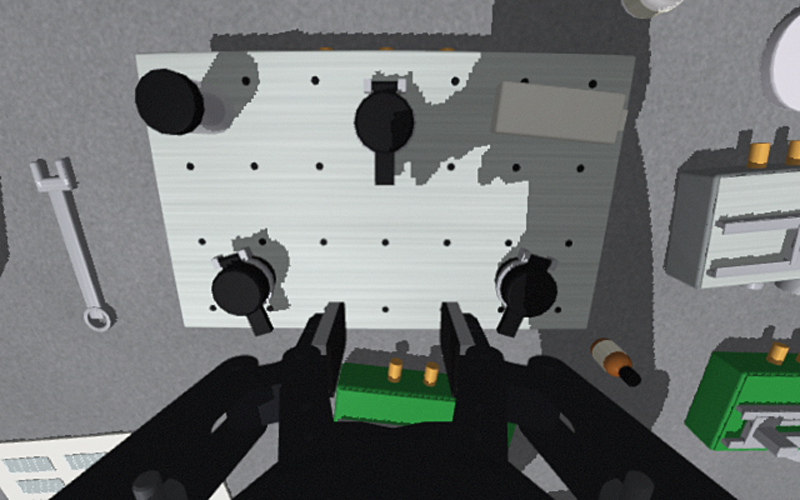

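View pics/w11c.png

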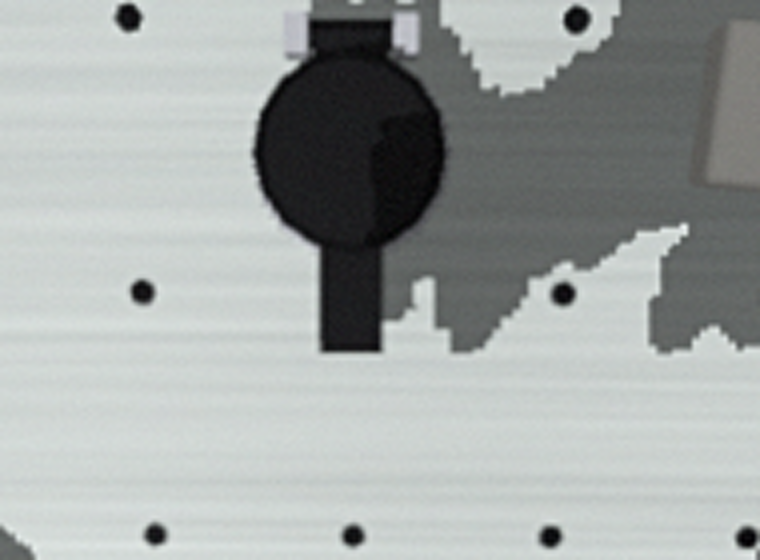

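Run:
```python
from h import *
c=load("w11")
u=lambda x,y:(220+(x+.5)/4-.5,60+(y+.5)/4-.5)
for n,p,z in [("cen",(349,149),.106),("cL",(255,149),.106),("cR",(444,149),.106),("cT",(349,55),.106),("cB",(349,246),.106),("tabend",(350,351),.096),("tabL",(320,310),.096),("tabR",(381,310),.096),("h1",(309,22),.092),("h2",(391,22),.092)]:
    print(n,at(c,u(*p),z).round(4))
```

```text
cen [0.6571 0.1081 0.106 ]
cL [0.658  0.1271 0.106 ]
cR [0.6562 0.0889 0.106 ]
cT [0.6748 0.1072 0.106 ]
cB [0.6381 0.1091 0.106 ]
tabend [0.6154 0.1103 0.096 ]
tabL [0.6246 0.1164 0.096 ]
tabR [0.624 0.103 0.096]
h1 [0.6833 0.1154 0.092 ]
h2 [0.6826 0.0984 0.092 ]
```

Request:
{"op": "send_rows", "data": {"rows": [[0.1,0.005,0,0],[0.178,0.009,-0.1,0],[0.178,0.009,-0.25,0],[0.178,0.009,-0.337,0],[0.178,0.009,-0.337,0],[0.178,0.009,-0.337,0]]}}

```text
time: 17.5
eef_pos: [0.6211, 0.1094, 0.1206]
tcp_rot: [1.0, -0.022, 0.001, -0.0]
contact_force: [-0.1, -0.1, 0.3]
opening: 0.502
```

Run:
```python
from h import *
c,im=snap("wrist","w12"); crop(im,150,150,340,250,2.3,"w12b.png")
```

```text
17.5 [0.6211 0.1094 0.1206] yaw -0.0448 q [ 0.014  0.32   1.783 -0.     1.038  1.629] F [-0.13 -0.12  0.32] open 0.502
```

View pics/w12b.png

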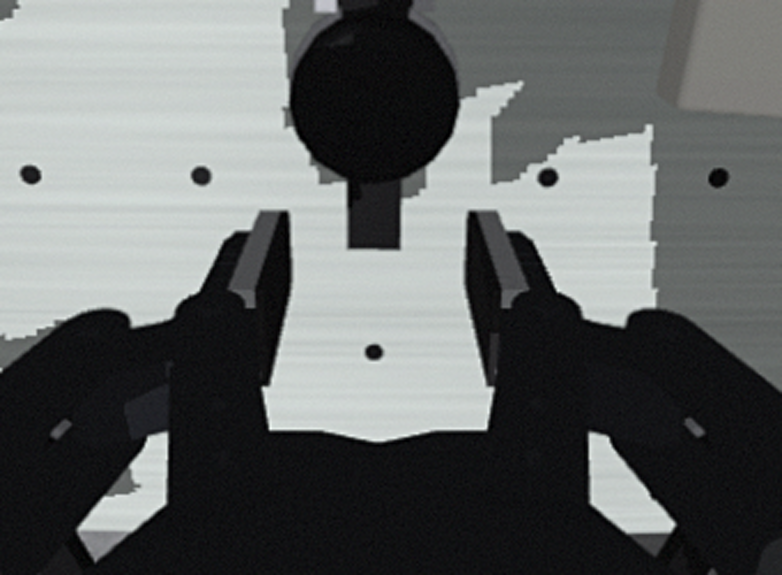

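Request:
{"op": "send_rows", "data": {"rows": [[0,0,-0.03,0],[0,0,-0.062,0],[0,0,-0.062,0]]}}

```text
time: 17.92
eef_pos: [0.619, 0.1095, 0.1001]
tcp_rot: [1.0, -0.022, -0.001, 0.0]
contact_force: [-0.4, 0.5, 0.6]
opening: 0.5
```

Request:
{"op": "send_rows", "data": {"rows": [[0,0,0,0],[0,0,0,0],[0,0,0,0],[0,0,0,0],[0,0,0,0],[0,0,0,0]], "jaw": 1, "newtons": 20}}

```text
time: 18.68
eef_pos: [0.6201, 0.11, 0.1016]
tcp_rot: [1.0, -0.022, 0.0, -0.0]
contact_force: [-0.0, 4.6, 2.1]
opening: 0.156
```

Run:
```python
from h import *
c,im=snap("wrist","w13"); crop(im,150,150,340,250,2.3,"w13b.png")
```

```text
18.68 [0.6201 0.11   0.1016] yaw -0.0446 q [1.400e-02 3.430e-01 1.793e+00 1.000e-03 1.006e+00 1.629e+00] F [-0.05  4.63  2.07] open 0.156
```

View pics/w13b.png

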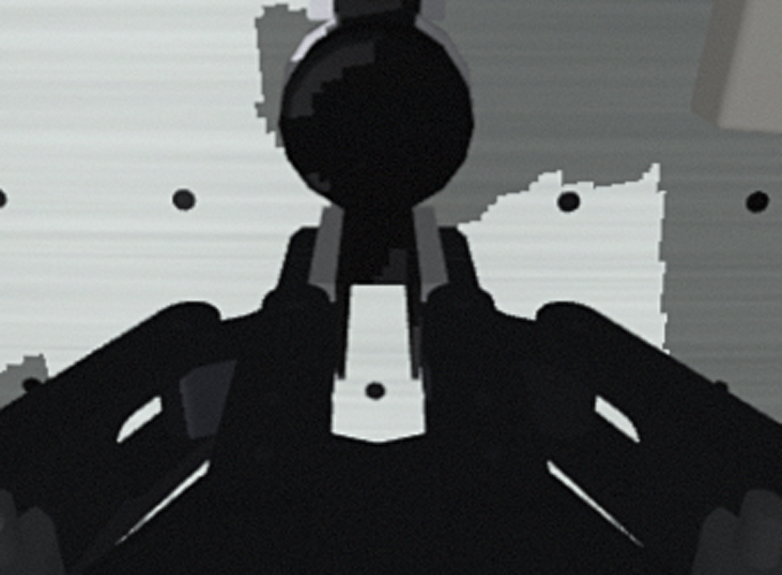

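Request:
{"op": "send_rows", "data": {"rows": [[0.001,0.003,0.017,0],[0.003,0.004,0.035,0],[0.007,0.004,0.052,0],[0.007,0.004,0.052,0]]}}

```text
time: 19.23
eef_pos: [0.6221, 0.1102, 0.1172]
tcp_rot: [1.0, -0.022, 0.0, 0.0]
contact_force: [1.6, 1.5, -3.6]
opening: 0.152
```

Request:
{"op": "send_rows", "data": {"rows": [[0.004,0,0.015,0],[0.012,0,0.031,0],[0.012,0,0.031,0]]}}

```text
time: 19.6
eef_pos: [0.6255, 0.1102, 0.1265]
tcp_rot: [1.0, -0.022, -0.001, 0.0]
contact_force: [0.2, 0.5, -3.9]
opening: 0.152
```

Request:
{"op": "send_rows", "data": {"rows": [[0.007,0,0.011,0],[0.014,0,0.022,0],[0.022,0,0.033,0],[0.03,-0.001,0.043,0],[0.03,-0.001,0.043,0]]}}

```text
time: 20.23
eef_pos: [0.6348, 0.1101, 0.1395]
tcp_rot: [1.0, -0.022, 0.0, 0.0]
contact_force: [-1.6, -3.0, -3.4]
opening: 0.157
```

Request:
{"op": "send_rows", "data": {"rows": [[0.008,-0.002,0.009,0],[0.017,-0.003,0.018,0],[0.027,-0.004,0.026,0],[0.038,-0.004,0.034,0],[0.038,-0.004,0.034,0]]}}

```text
time: 20.85
eef_pos: [0.6466, 0.1093, 0.1498]
tcp_rot: [1.0, -0.022, 0.001, -0.0]
contact_force: [-1.5, -1.2, -2.8]
opening: 0.156
```

Request:
{"op": "send_rows", "data": {"rows": [[0.009,0,0.006,0],[0.019,0,0.012,0],[0.029,0,0.018,0],[0.029,0,0.018,0]]}}

```text
time: 21.35
eef_pos: [0.6551, 0.109, 0.1549]
tcp_rot: [1.0, -0.022, 0.0, 0.0]
contact_force: [-2.0, -2.4, -3.0]
opening: 0.156
```

Request:
{"op": "send_rows", "data": {"rows": [[0.009,-0.001,0.003,0],[0.018,-0.002,0.007,0],[0.026,-0.003,0.009,0],[0.026,-0.003,0.009,0],[0.026,-0.003,0.009,0]]}}

```text
time: 21.98
eef_pos: [0.6628, 0.1085, 0.1579]
tcp_rot: [1.0, -0.022, 0.0, -0.0]
contact_force: [-5.0, 0.1, 0.3]
opening: 0.155
```

Run:
```python
from h import *
c,im=snap("wrist","w14"); crop(im,0,0,640,400,1.25,"w14b.png")
c,im=snap("scene","s14"); crop(im,270,130,170,140,4.2,"s14b.png")
c,im=snap("top","t14"); crop(im,230,130,240,100,3.3,"t14b.png")
```

```text
21.98 [0.6628 0.1085 0.1579] yaw -0.0446 q [0.011 0.359 1.656 0.    1.126 1.627] F [-5.03  0.11  0.31] open 0.155
22.02 [0.6627 0.1084 0.1579] yaw -0.0446 q [0.011 0.359 1.656 0.    1.125 1.626] F [-3.73  0.34  0.18] open 0.153
22.07 [0.6627 0.1084 0.1579] yaw -0.0445 q [0.011 0.359 1.656 0.    1.125 1.626] F [-3.09 -0.41  0.13] open 0.15
```

View pics/w14b.png

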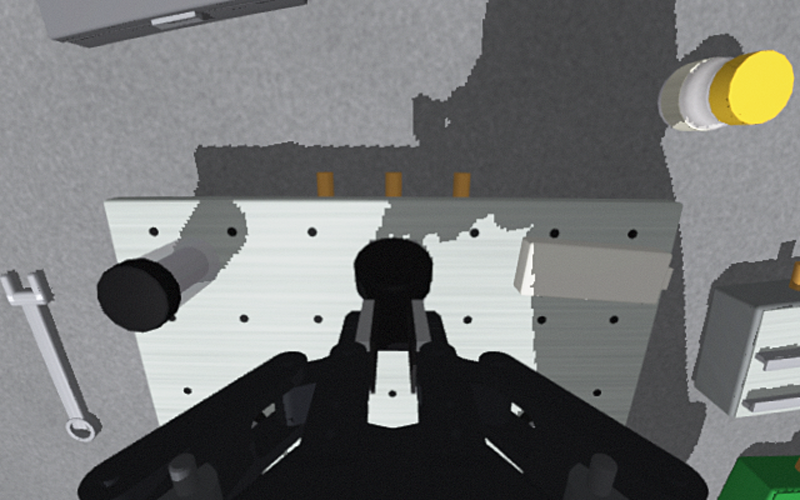

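View pics/s14b.png

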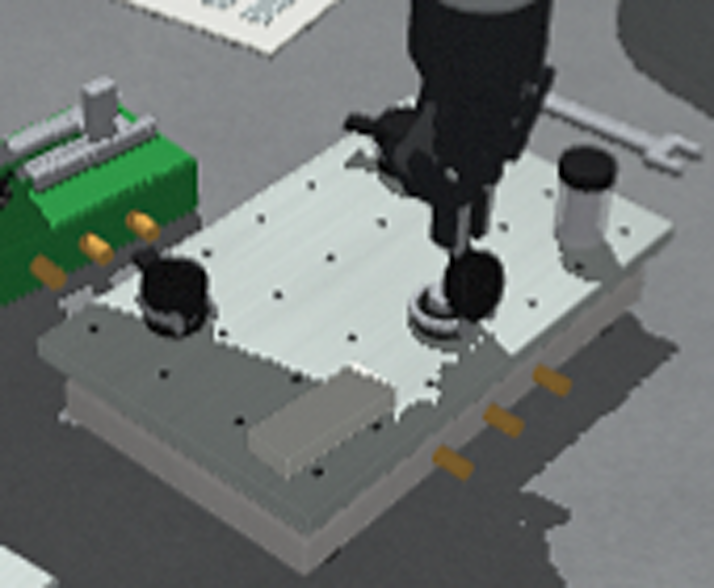

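View pics/t14b.png

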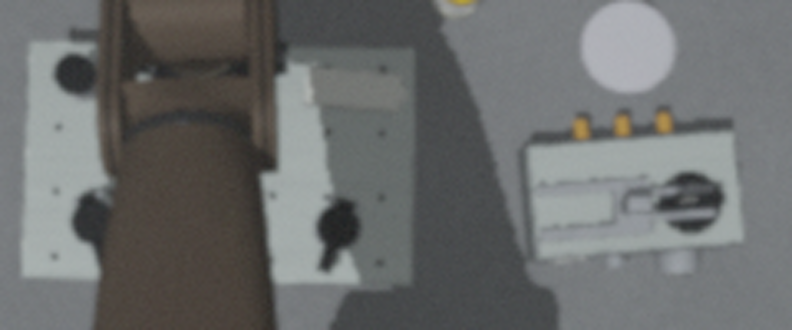

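```bash
python3 -c "
from h import *
s=monitor.get_state();print(s['contact_force'],s['eef_pos'],s['time'])
print(workorder.sign_off())"
```

```text
[-3.04437997  0.77895684  0.63670738] [0.66269451 0.10844596 0.15783923] 22.125
the job is handed in; nothing more can be done
None
```

The air is safe, the loose bolt is c (rear middle), and the arm is holding its cap open at about 72° for your spanner. I handed the job in at 22.1 s.

- **Air:** I turned the knob about 68° clockwise, and the wrist picture shows the pointer on the black triangle. The fork lock moved about 55 mm and then held firm at 19 N. Later overhead pictures show its prongs still either side of the bar.
- **Finding the bolt:** Cap b held at about 20 N and cap a at about 15 N, moving no more than about half a millimetre. Cap c gave and dropped 5 mm, then stopped at about 21 N.
- **Opening the cap:** I gripped c's tab with 20 N and swung it up around its hinge. The 72° is worked out from the gripper position, and the scene picture shows the cap standing open over the sunk bolt.
- **Dropped bolt:** The upward pull never read above 3.9 N at the points I checked, under the 6 N that would raise it. The tab's swing radius stayed at about 59 mm, so nothing suggests the bolt rose, but I did not measure it directly.
- **Everything else:** Cap b is shut in the final pictures. Cap a, partly hidden by the arm, looks shut in the last overhead view and was untouched after its tap. The objective, mailer, spanner, jar and dish look undisturbed. The oil bottle is out of view in the final pictures, but stood in place just before I lifted the cap.

No check failed or disagreed.

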